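# Pack a sample tube in a clamshell case and lay the case label-up on the foam tray

### The arm

A 6-joint arm with a two-finger parallel gripper is mounted at the origin on a cart in front of the work surface, level with it; the furniture and walls round the work are solid. World frame = base frame: x ahead of the robot, y to its left, z up, the work surface at z = 0. Lengths are in m, angles in rad, forces in N, time in s.
With the tool pointing down it reaches from about 0.3 to 0.775 m from the base axis. Payload 14.6 kg.
Tool frame: the origin (TCP) lies on the centre line of the jaws, within the pads' length; the fingertips stand 19 mm ahead of it and the grasp point (between the pads) is the TCP; y points along the fingers, x is the direction in which the jaws open and shut, and the axes are right-handed (so a half turn about y gives the same grasp; the last joint's range is limited). The gripper opens to 94 mm and grips with 3 to 60 N. Pads are 16 mm wide; open, the fingers measure 119 mm over their backs; the gripper's body (75 mm by 177 mm) begins 78 mm behind the grasp point.
Start: joints at [-1.184, 0.3, 1.521, -0, 1.321, -0.067], TCP at [0.241, -0.494, 0.224] pointing down, gripper open.
Joint ranges: [-3.03, 3.03], [-0.79, 2.21], [0.23, 2.52], [-1.04, 4.18], [0, 3.07], [-2.55, 2.55]. Speed limits (rad/s): [2.22, 2.22, 2.57, 3.14, 3.14, 3.14].

### API

Orientations are given as [roll, pitch, yaw] about the fixed x, y, z axes, in that order (R = Rz(yaw) Ry(pitch) Rx(roll)).
In Python, from station import ctrl, optics gives the robot as it stands.
- The arm moves only by the tool jog_arm, never from a script. Its argument "targets" is a list of rows, each a list of 3 entries, a list of its own where there are three numbers: the finger opening in cm, from 0 to 9.4, then the shift along the tool's x, y, z in cm, then the turn about the tool's y in rad. A call has 1 to 10 rows; each row is the pose to reach, as a shift and turn from the pose commanded when the call began, along the tool's axes at that moment; what a row does not reach only later rows make up. A row lasts 1/10 s, in which the tool goes at most 50 mm and 8.59 degrees, less where a joint would pass 70% of its speed; a pose out of reach is approached as far as the arm can. A call with a gripper value outside its range is refused whole. The fingers move at their own pace and stop on an object; "grip_force" is the grip in N (left out, the last holds). Time passes only in rows, so rows that repeat a pose let the fingers close. It gives the time, the measured TCP pose, the force and the opening at its end, in the units of the state.
- ctrl.get_obs(): the state, without advancing time (a new reading comes with each control period).
- optics.camera(name): name is "scene" or "top" or "wrist"; returns a dict with "img" (480x640x3 uint8, red, green, blue), "range_z" (480x640 float32, m along the optical axis (not along the pixel's ray), 0 where there is no reading), "camera_matrix" (3x3 intrinsics, pixels), "world_to_cam" (4x4, takes a point from world to camera coordinates); the wrist camera has in their place "mount" (4x4, takes a point from camera to tool coordinates, whose origin is the TCP and whose axes are the tool frame's). Camera axes: x right, y up, looking along -z (the intrinsics and any distortion apply to the point x, -y, -z); pixel columns grow to the right and rows downward; lengths in m; the calibration is good to about 2 mm. A picture is of the moment at which its call begins: read the wrist's pose just before it.
- ctrl.hand_in(): hands the job in, once; it reports no verdict.
The state is a dict: "time_s": time; "qpos": joint angles; "joint_vel": joint speeds; "tau": joint torques, N m; "ee_pos": TCP position; "eef_rot": TCP orientation; "force": force on the tool from outside, world axes, zero at the start; "moment": the same for the moment, N m; "grip_width": finger opening in m.
Only numpy, scipy, OpenCV 4.12 (cv2) and the standard library are available. Lean on these libraries where they do the work, as an engineer would, in place of code of your own. Each camera call takes 0.05 s, during which the arm holds its last target. There are 200 camera calls.

### The job

Put the red-capped sample tube into the open blue clamshell case with its cap at the red-marked end, and shut the lid fully. Then turn the whole case over, tube inside, and leave it lying upside down, label panel up, in the middle of the grey foam tray. Leave the other things on the worktop where they stand.

Things in the scene. Friction and masses are not known exactly. Their poses are not given: they have to be found in the camera images.
- tube_center (a point): Sample tube with a red cap, lying on the worktop, 88 long. Clear-and-white body 12 across, red cap 16 across (the last 18 of the length). The point is the middle of the tube, 8 above the surface it lies on; +x runs along the tube towards the red cap, +z is up. 15 g.
- tube_cap (a point): Middle of the tube's red cap, 35 from the tube's middle.
- case_center (a point): Blue clamshell tube case standing open on the worktop, loose, 0.29 to 0.45 kg with lid. Closed it is a block 120 long (x), 60 wide (y), 34 high (z); the point is the centre of that block, 17 above the underside. +x: along the case to its red-marked end (red bar inside, red patch on the end face); +y: to the hinge side; +z: from underside to lid. It can stand on its flat end faces.
- case_channel (a point): Middle of the case's inner floor, 6 above its underside, where the tube lies along x. The lower half is 22 high. Near each end, blocks 8 high leave a channel 24 wide, and end stops leave 100 of length for the tube. Over the middle 48 of the length the long sides are cut down to the floor, so that fingers holding the tube can go in.
- case_label (a point): Middle of the case's underside, which carries a white label panel with two dark bars (face down at the start).
- case_lid (a joint): Angle of the case's clear, blue-rimmed lid: 0 fully shut, growing as it opens, 2.85 at the stop (leaning back, 1.28 beyond upright). Starts 2.35 to 2.6. The hinge is stiffish (0.02 N m, about 0.3 N at the lid's edge): the lid stays where it is left, shut too, whichever way up the case is. It has no separate catch.
- lid_hinge (a point): Middle of the lid's hinge line, on the long +y side of the case, 22 above the underside; the hinge axis is parallel to the case's x. The lid is 120 x 60 x 12, its inner face lying on the lower half when shut.
- lid_edge (a point): Middle of the lid's free long edge, half-way through its 12 thickness, 60 from the hinge; it moves with the lid. A tab 24 long sticks out 7 from the edge here.
- tray_top (a point): Grey foam tray, square 155 x 155, 42 high, fixed to the worktop; the point is the middle of its flat top, +z up, x and y along its sides. It stays put.
- centrifuge_front (a point): Foot of the middle of the front face of the big cream centrifuge at the back, a fixed obstacle: 290 wide (along y), 207 high, 334 deep behind this face (away from the robot). Never moves; keep arm and gripper clear of it.
- tape_mid (a point): Bystander, loose: beige tape roll, disc 66 across and 19 high (mm); the point is its middle, half-way up.
- timer_mid (a point): Bystander, loose: white timer with three coloured buttons, 62 x 62 x 22 (mm); the point is its middle, half-way up.
- cup_mid (a point): Bystander, loose: specimen cup with dark red lid, 53 across and 59 high (mm); the point is its middle, half-way up.
- white_cup_mid (a point): Bystander, loose: specimen cup with white lid, 53 across and 59 high (mm); the point is its middle, half-way up.
- brown_bottle_mid (a point): Bystander, loose: brown bottle with black cap, 48 across and 95 high (mm); the point is its middle, half-way up.
- slide_box_mid (a point): Bystander, loose: blue slide box, 84 x 62 x 40 (mm); the point is its middle, half-way up.
- stamp_mid (a point): Bystander, loose: wooden hand stamp, 52 x 26 x 72 high (mm); the point is its middle, half-way up.
- label_roll_mid (a point): Bystander, loose: white label roll, 56 across and 26 high (mm); the point is its middle, half-way up.

How it is judged:
By the outcome, as a careful person would: the job done as asked, in the order asked, and still so for the second after the job is handed in, with the robot touching nothing.
It also fails if it takes over 72 s, if anything falls off the work surface, if the arm or the gripper's body presses on something with over 40 N, if the wrist force passes 120 N, or if a joint passes its speed limit or range.

## Working session

There is one attempt and no reset: what is moved stays moved. The work goes in short steps, Python scripts to look and compute and a tool call to move; the robot and the scene stay as the last step left them, time stands still between calls to the robot, and variables do not carry over. Pictures are saved under pics/ and viewed, about 8 in all and at most 12, crops included, and the job is handed in when it is done.

Besides the shell and the picture viewer there is one more tool, called as a command line: name --argument value ..., lists and objects as JSON in quotes. jog_arm: Moves the arm, as the interface text tells. Its arguments: {"type":"object","properties":{"targets":{"type":"array","items":{"type":"array"}},"grip_force":{"type":"number"}},"required":["targets"]}

```bash
ls; mkdir -p pics; cat > h.py <<'E'
import numpy as np, cv2
from scipy.spatial.transform import Rotation as R
from station import ctrl, optics
def tool():
    o=ctrl.get_obs(); T=np.eye(4); T[:3,:3]=R.from_euler('xyz',o['eef_rot']).as_matrix(); T[:3,3]=o['ee_pos']; return T,o
def cam(n):
    T,o=tool(); c=optics.camera(n)
    c['c2w']=T@c['mount'] if n=='wrist' else np.linalg.inv(c['world_to_cam'])
    return c
def cloud(c):
    K=c['camera_matrix']; z=c['range_z']; v,u=np.mgrid[:480,:640]
    P=np.stack([(u-K[0,2])/K[0,0]*z,-(v-K[1,2])/K[1,1]*z,-z,np.ones_like(z)],-1)
    W=(P@c['c2w'].T)[...,:3]; W[z<=0]=np.nan; return W
def save(c,n): cv2.imwrite('pics/'+n+'.png',c['img'][...,::-1])
E
python3 - <<'E'
from h import *
np.set_printoptions(precision=3,suppress=True)
print(ctrl.get_obs())
for n in('scene','top'):
    c=cam(n); save(c,n); np.savez('/tmp/'+n,img=c['img'],W=cloud(c),K=c['camera_matrix'],c2w=c['c2w']); print([k for k in c],c['camera_matrix'],c['c2w'])
c=cam('wrist');save(c,'w0');print(c['mount'],c['camera_matrix'])
a=cv2.imread('pics/scene.png');b=cv2.imread('pics/top.png')
E
```

```text
pics
{'time_s': 0.0, 'qpos': array([-1.184,  0.3  ,  1.522,  0.   ,  1.321, -0.067]), 'joint_vel': array([ 0.003,  0.   ,  0.   , -0.001,  0.   , -0.001]), 'tau': array([ -0.   , -53.181, -35.274,   0.071,   0.024,  -0.   ]), 'ee_pos': array([ 0.241, -0.494,  0.224]), 'eef_rot': array([-1.571,  0.001, -1.117]), 'force': array([-0.221,  0.185, -0.116]), 'moment': array([ 0.038, -0.058,  0.006]), 'grip_width': 0.09388098886200741}
['img', 'range_z', 'camera_matrix', 'world_to_cam', 'c2w'] [[539.862   0.    320.321]
 [  0.    539.862 246.568]
 [  0.      0.      1.   ]] [[-0.882  0.254 -0.397  0.037]
 [-0.471 -0.445  0.762  0.98 ]
 [ 0.017  0.859  0.512  0.711]
 [ 0.     0.     0.     1.   ]]
['img', 'range_z', 'camera_matrix', 'world_to_cam', 'c2w'] [[454.252   0.    321.174]
 [  0.    454.252 236.497]
 [  0.      0.      1.   ]] [[ 0.026  0.998 -0.056  0.481]
 [-1.     0.026  0.005  0.026]
 [ 0.006  0.056  0.998  1.232]
 [ 0.     0.     0.     1.   ]]
[[ 1.     0.001  0.    -0.001]
 [-0.     0.255 -0.967 -0.161]
 [-0.001  0.967  0.255  0.074]
 [ 0.     0.     0.     1.   ]] [[395.665   0.    319.269]
 [  0.    395.665 241.152]
 [  0.      0.      1.   ]]
```

View pics/top.png

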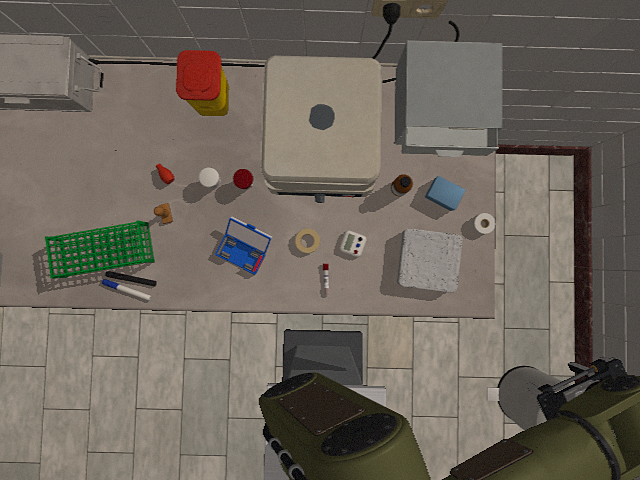

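View pics/scene.png

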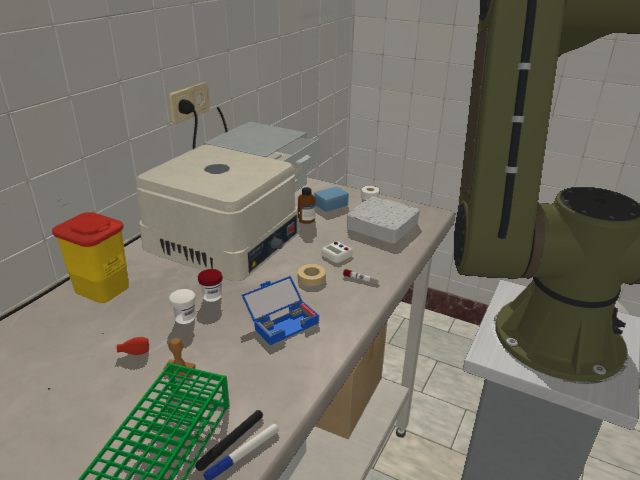

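The top view shows the case at about (243,247), with its hinge at the back and its red end lower right (258,262). The tube is at (325,278) with its cap up (towards +x), and the tray is at (431,261). The tape roll (307,242) and timer (352,243) are close by. Next I'll measure positions.

```bash
python3 - <<'E'
from h import *
np.set_printoptions(precision=4,suppress=True)
for n in('top','scene'):
    d=np.load('/tmp/%s.npz'%n); img=d['img'];W=d['W'];hsv=cv2.cvtColor(img,cv2.COLOR_RGB2HSV);H,S,V=[hsv[...,i].astype(int) for i in range(3)]
    X,Y,Z=W[...,0],W[...,1],W[...,2]
    def box(x0,x1,y0,y1,z0=-.01,z1=.3): return (X>x0)&(X<x1)&(Y>y0)&(Y<y1)&(Z>z0)&(Z<z1)
    def st(name,m):
        P=W[m]; 
        if len(P)<5: print(name,len(P));return
        (c,s,a)=cv2.minAreaRect(P[:,:2].astype(np.float32)); print(n,name,len(P),'rect',np.round(c,4),np.round(s,4),round(a,1),'z',np.percentile(P[:,2],[2,50,98]),'mean',P.mean(0))
    reg=box(.3,.75,-.5,.4)
    st('table',box(.3,.5,-.15,.1,-.02,.02))
    blue=(H>108)&(H<125)&(S>150)&(V>60)
    cs=blue&box(.3,.6,.05,.4)
    st('case',cs)
    for z0,z1 in((.0,.012),(.012,.026),(.026,.04),(.04,.05),(.05,.09)): st('case%g'%z0,cs&(Z>z0)&(Z<z1))
    red=((H<8)|(H>172))&(S>130)&(V>60)
    st('redbar',red&box(.3,.55,.05,.35))
    st('cap',red&box(.3,.6,-.15,.08,.002,.03))
    st('tube',box(.3,.48,-.05,.04,.005,.03))
    st('tray',box(.3,.6,-.5,-.15,.035,.06))
E
python3 - <<'E'
import cv2
a=cv2.imread('pics/top.png')[205:305,205:345]
b=cv2.imread('pics/scene.png')[255:355,235:385]
cv2.imwrite('pics/crop.png',cv2.hconcat([cv2.resize(a,(560,400),interpolation=2),]))
E
```

```text
top table 5477 rect [ 0.4195 -0.025 ] [0.161 0.25 ] 0.1 z [-0.0048  0.0004  0.0117] mean [ 0.4198 -0.0249  0.0007]
top case 470 rect [0.5204 0.2274] [0.1236 0.1134] 64.3 z [0.0016 0.0084 0.0642] mean [0.5122 0.2336 0.0197]
top case0 274 rect [0.499  0.2445] [0.1098 0.0588] 65.0 z [0.0017 0.006  0.0104] mean [0.4974 0.2391 0.0061]
top case0.012 91 rect [0.4978 0.2357] [0.1192 0.0646] 64.8 z [0.0155 0.0222 0.0258] mean [0.5074 0.2409 0.0222]
top case0.026 13 rect [0.5249 0.2233] [0.1159 0.0453] 69.5 z [0.026  0.0268 0.0336] mean [0.5305 0.2354 0.0282]
top case0.04 5 rect [0.5457 0.2125] [0.1156 0.0164] 64.4 z [0.0411 0.042  0.0496] mean [0.539  0.2033 0.0441]
top case0.05 82 rect [0.5609 0.2063] [0.1169 0.022 ] 64.9 z [0.0549 0.0614 0.0659] mean [0.5639 0.2066 0.0612]
top redbar 35 rect [0.4715 0.186 ] [0.0103 0.0439] 64.7 z [0.0108 0.0215 0.0255] mean [0.4717 0.1878 0.0209]
top cap 33 rect [ 0.4876 -0.0324] [0.0154 0.0971] 25.8 z [0.0126 0.0166 0.0259] mean [ 0.4806 -0.0147  0.0177]
top tube 202 rect [ 0.4112 -0.0064] [0.0855 0.1338] 88.7 z [0.0051 0.0118 0.0186] mean [0.4315 0.002  0
[... 663 characters left out ...]
mean [0.5297 0.2209 0.0314]
scene case0.04 16 rect [0.5467 0.217 ] [0.1184 0.0162] 64.5 z [0.0421 0.0458 0.0496] mean [0.5502 0.2237 0.046 ]
scene case0.05 103 rect [0.5611 0.2111] [0.1184 0.0218] 65.0 z [0.0527 0.0619 0.0655] mean [0.5636 0.2099 0.0614]
scene redbar 44 rect [0.4747 0.1923] [0.0081 0.0485] 62.9 z [0.02   0.0228 0.0252] mean [0.4735 0.1935 0.0228]
scene cap 45 rect [ 0.4866 -0.0246] [0.0161 0.1028] 23.3 z [0.0036 0.0142 0.0247] mean [0.4728 0.0083 0.014 ]
scene tube 211 rect [0.4132 0.006 ] [0.13   0.0708] 6.7 z [0.0052 0.0124 0.0181] mean [0.4349 0.0115 0.0119]
scene tray 1615 rect [ 0.4944 -0.2615] [0.1614 0.1577] 84.0 z [0.0364 0.0434 0.0467] mean [ 0.4898 -0.2537  0.0431]
```

View pics/crop.png

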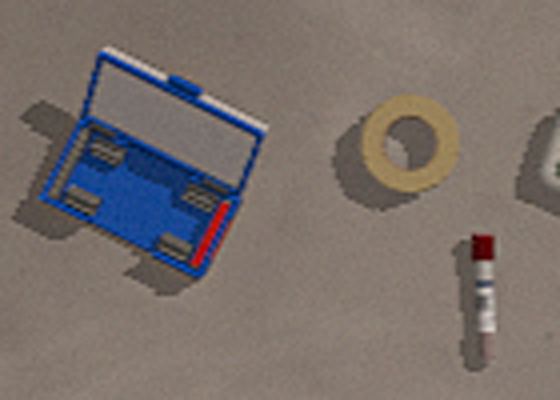

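```bash
cat >> h.py <<'E'
def ray(c2w,K,u,v,z):
    d=c2w[:3,:3]@np.array([(u-K[0,2])/K[0,0],-(v-K[1,2])/K[1,1],-1]); o=c2w[:3,3]; return o+d*(z-o[2])/d[2]
def go(p,yaw_vec=None):
    """cm shift in tool axes to reach TCP p; turn about tool y to bring tool x (mod pi) to yaw_vec"""
    T,o=tool(); s=T[:3,:3].T@(np.array(p)-T[:3,3])*100; out=[np.round(s,2)]
    if yaw_vec is not None:
        a=T[:3,:3].T@np.array([*yaw_vec,0.]); t=np.arctan2(-a[2],a[0]); out+=[round(t,3),'alt',round(t-np.sign(t)*np.pi,3)]
    print('shift',*out,'q6',o['qpos'][5]); 
E
python3 - <<'E'
from h import *
np.set_printoptions(precision=4,suppress=True)
for n,(r0,r1,c0,c1) in (('top',(258,302,316,336)),('scene',(262,290,338,384))):
    d=np.load('/tmp/%s.npz'%n); img=d['img'];W=d['W'];hsv=cv2.cvtColor(img,cv2.COLOR_RGB2HSV);H,S,V=[hsv[...,i].astype(int) for i in range(3)]
    w=np.zeros(H.shape,bool); w[r0:r1,c0:c1]=1
    red=w&((H<8)|(H>172))&(S>130)
    wh=w&(V>165)&(S<60)
    for nm,m in(('cap',red),('white',wh)):
        v,u=np.nonzero(m); 
        if len(u): print(n,nm,len(u),u.mean(),v.mean(),ray(d['c2w'],d['K'],u.mean(),v.mean(),.012 if nm=='cap' else .01), [ray(d['c2w'],d['K'],u[i],v[i],.01)[:2] for i in(v.argmin(),v.argmax())])
T,o=tool();print(T)
go((.44,.03,.15),(0,1))
E
```

```text
top cap 30 325.0 266.5 [0.4687 0.0079 0.012 ] [array([0.4752, 0.0134]), array([0.4618, 0.0131])]
top white 31 326.7096774193548 280.0 [0.4327 0.0024 0.01  ] [array([0.4567, 0.0049]), array([0.414 , 0.0038])]
scene cap 41 346.5609756097561 272.5609756097561 [0.4697 0.0141 0.012 ] [array([ 0.4808, -0.0007]), array([0.4617, 0.0227])]
scene white 25 362.64 274.8 [0.434  0.0012 0.01  ] [array([0.4608, 0.0028]), array([ 0.4015, -0.0019])]
[[ 0.4384 -0.0003  0.8988  0.241 ]
 [-0.8988  0.0008  0.4384 -0.4942]
 [-0.0009 -1.      0.0001  0.224 ]
 [ 0.      0.      0.      1.    ]]
shift [-38.38   7.44  40.86] -2.688 alt 0.454 q6 -0.0665749364012683
```

jog_arm --targets '[[6, [-36, 3, 40], -2.69], [6, [-36, 3, 40], -2.69], [6, [-36, 3, 40], -2.69], [6, [-36, 3, 40], -2.69], [6, [-36, 3, 40], -2.69], [6, [-36, 3, 40], -2.69], [6, [-36, 3, 40], -2.69], [6, [-36, 3, 40], -2.69], [6, [-36, 3, 40], -2.69], [6, [-36, 3, 40], -2.69]]'

```text
time_s: 1.15
ee_pos: [0.4285, -0.0294, 0.1967]
eef_rot: [-1.571, -0.0, 0.389]
force: [1.0, 0.1, 0.9]
grip_width: 0.0601
```

```bash
python3 - <<'E'
from h import *
go((.434,.004,.16),(0,1))
E
```

```text
shift [1.78 3.67 2.88] -1.182 alt 1.96 q6 -0.5429018013403116
```

jog_arm --targets '[[6, [1.8, 3.7, 2.9], -1.18], [6, [1.8, 3.7, 2.9], -1.18], [6, [1.8, 3.7, 2.9], -1.18], [6, [1.8, 3.7, 2.9], -1.18], [6, [1.8, 3.7, 2.9], -1.18], [6, [1.8, 3.7, 2.9], -1.18], [6, [1.8, 3.7, 2.9], -1.18], [6, [1.8, 3.7, 2.9], -1.18], [6, [1.8, 3.7, 2.9], -1.18]]'

```text
time_s: 2.05
ee_pos: [0.434, 0.0021, 0.1595]
eef_rot: [-1.571, -0.0, 1.565]
force: [-0.0, 0.6, 0.1]
grip_width: 0.06
```

```bash
python3 - <<'E'
from h import *
c=cam('wrist');save(c,'w1');W=cloud(c);np.savez('/tmp/w1',img=c['img'],W=W,K=c['camera_matrix'],c2w=c['c2w'])
img=c['img'];hsv=cv2.cvtColor(img,cv2.COLOR_RGB2HSV);H,S,V=[hsv[...,i].astype(int) for i in range(3)]
X,Y,Z=W[...,0],W[...,1],W[...,2]
b=(X>.36)&(X<.5)&(Y>-.04)&(Y<.035)&(Z>.004)&(Z<.03)
red=b&((H<8)|(H>172))&(S>130)
for m in(red,b):
    P=W[m]; print(len(P), P.mean(0),cv2.minAreaRect(P[:,:2].astype(np.float32)),np.percentile(P[:,2],[5,95]))
go((.434,.004,.16),(0,1))
E
```

```text
300 [0.46825947 0.00971714 0.01584474] ((0.46838855743408203, 0.009644921869039536), (0.01314610242843628, 0.01607968658208847), 89.99755096435547) [0.01343764 0.01777015]
1727 [0.43542762 0.00796682 0.01351822] ((0.43478140234947205, 0.007633831351995468), (0.08722034096717834, 0.01558097917586565), 3.944774866104126) [0.01003062 0.0167759 ]
shift [ 0.19 -0.05  0.  ] -0.011 alt 3.131 q6 -1.6396999068003237
```

View pics/w1.png

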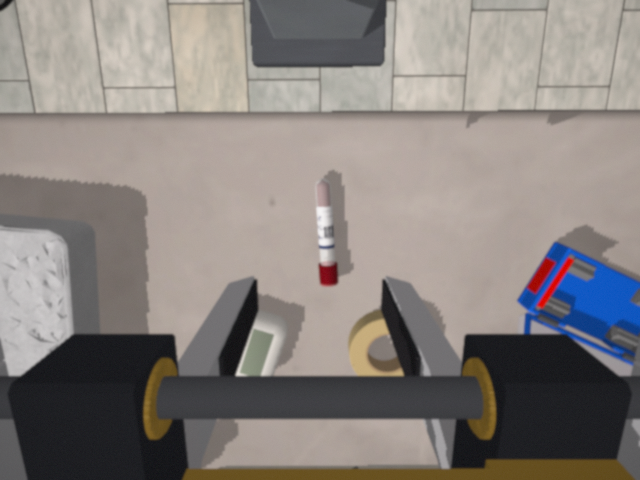

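jog_arm --targets '[[4, [0.55, 5, 0], -0.075], [4, [0.55, 10, 0], -0.075], [4, [0.55, 13.0, 0], -0.075], [4, [0.55, 13.8, 0], -0.075], [4, [0.55, 13.8, 0], -0.075], [0.5, [0.55, 13.8, 0], -0.075], [0.5, [0.55, 13.8, 0], -0.075], [0.5, [0.55, 13.8, 0], -0.075], [0.5, [0.55, 13.8, 0], -0.075], [0.5, [0.55, 13.8, 0], -0.075]]' --grip_force 10

```text
time_s: 3.1
ee_pos: [0.4344, 0.0076, 0.0221]
eef_rot: [-1.572, 0.0, 1.638]
force: [-1.3, 0.1, 4.6]
grip_width: 0.0115
```

jog_arm --targets '[[0.5, [0, -5, 0], 0], [0.5, [0, -9, 0], 0], [0.5, [22.5, -12, -7.9], 2.08], [0.5, [22.5, -12, -7.9], 2.08], [0.5, [22.5, -12, -7.9], 2.08], [0.5, [22.5, -12, -7.9], 2.08], [0.5, [22.5, -12, -7.9], 2.08], [0.5, [22.5, -12, -7.9], 2.08], [0.5, [22.5, -12, -7.9], 2.08], [0.5, [22.5, -12, -7.9], 2.08]]'

```text
time_s: 4.1
ee_pos: [0.4976, 0.2381, 0.1414]
eef_rot: [-1.571, 0.001, 0.506]
force: [0.1, -0.5, -0.2]
grip_width: 0.0114
```

```bash
python3 - <<'E'
from h import *
go((.498,.237,.14),(.905,-.426))
E
```

```text
shift [-0.02  0.14 -0.11] 0.946 alt -2.195 q6 -0.1264627858396919
```

jog_arm --targets '[[0.5, [0, 0, -0.1], 0.946], [0.5, [0, 0, -0.1], 0.946], [0.5, [0, 0, -0.1], 0.946], [0.5, [0, 0, -0.1], 0.946], [0.5, [0, 0, -0.1], 0.946], [0.5, [0, 0, -0.1], 0.946], [0.5, [0, 0, -0.1], 0.946], [0.5, [0, 0, -0.1], 0.946]]'

```text
time_s: 4.9
ee_pos: [0.4982, 0.2365, 0.1416]
eef_rot: [-1.571, 0.0, -0.435]
force: [-0.3, 0.3, -1.3]
grip_width: 0.0115
```

```bash
python3 - <<'E'
from h import *
c=cam('wrist');save(c,'w2');W=cloud(c)
img=c['img'];hsv=cv2.cvtColor(img,cv2.COLOR_RGB2HSV);H,S,V=[hsv[...,i].astype(int) for i in range(3)]
X,Y,Z=W[...,0],W[...,1],W[...,2]
b=(X>.4)&(X<.62)&(Y>.1)&(Y<.36)&(H>108)&(H<125)&(S>150)
for z0,z1 in((-.01,.011),(.017,.026),(.026,.04),(.05,.07)):
    P=W[b&(Z>z0)&(Z<z1)]
    if len(P)>5: print(z0,len(P), P.mean(0),cv2.minAreaRect(P[:,:2].astype(np.float32)))
red=((H<8)|(H>172))&(S>130)
for z0,z1 in((.0,.04),(.1,.18)):
    P=W[red&(Z>z0)&(Z<z1)&(X<.62)]; print('red',len(P),P.mean(0),cv2.minAreaRect(P[:,:2].astype(np.float32)))
go((.498,.237,.14),(.905,-.426))
E
```

```text
-0.01 1340 [0.50713475 0.24598628 0.0070066 ] ((0.4982737898826599, 0.24575789272785187), (0.08468491584062576, 0.058528829365968704), 64.9561996459961)
0.017 844 [0.52004505 0.25577244 0.02334428] ((0.502379834651947, 0.24746090173721313), (0.10018547624349594, 0.06446154415607452), 64.41486358642578)
0.026 161 [0.54021414 0.2369754  0.03274143] ((0.5316216945648193, 0.22352060675621033), (0.11786501109600067, 0.021297762170433998), 65.46852111816406)
0.05 836 [0.56432249 0.21261552 0.06112594] ((0.560178279876709, 0.20978166162967682), (0.11888787895441055, 0.02409599907696247), 65.16950988769531)
red 0 [nan nan nan] ((0.0, 0.0), (0.0, 0.0), 0.0)
red 661 [0.48472066 0.20929335 0.13605304] ((0.4889199137687683, 0.21760109066963196), (0.03594115003943443, 0.015308662317693233), 63.74162673950195)
shift [-0.04  0.16  0.03] 0.007 alt -3.135 q6 0.8100943715094187<stdin>:11: RuntimeWarning: Mean of empty slice.
  ret = um.true_divide(
```

View pics/w2.png

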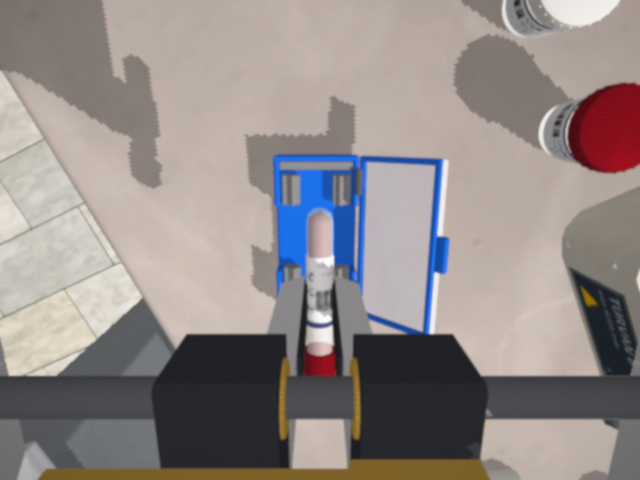

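```bash
python3 - <<'E'
from h import *
c=cam('wrist');K=c['camera_matrix'];c2=c['c2w'];T,o=tool()
xc=np.array([-np.cos(np.radians(65.1)),-np.sin(np.radians(65.1))]);yc=np.array([-xc[1],xc[0]])
img=c['img'];hsv=cv2.cvtColor(img,cv2.COLOR_RGB2HSV).astype(int);bl=(hsv[...,0]>105)&(hsv[...,0]<127)&(hsv[...,1]>140)
w=np.zeros_like(bl);w[145:270,262:358]=bl[145:270,262:358]
v,u=np.nonzero(w); top=v.min(); print('toprow',top)
for row in (160,180,200,225): 
    uu=u[v==row]; print(row,uu.min(),uu.max(),ray(c2,K,uu.min(),row,.022)[:2]@yc)
print('end x', ray(c2,K,316,top-.5,.022)[:2]@xc, 'TCP',T[:2,3]@xc,T[:2,3]@yc)
for h,r in((.022,165),(.022,170)): print(ray(c2,K,275,r,h)[:2]@yc, ray(c2,K,358,r,h)[:2]@yc)
# tube tail
P=cloud(c);m=(P[...,2]>.11)&(P[...,2]<.15);m[320:]=0;m[:,:300]=0;m[:,342:]=0
m[275:]=0
q=P[m][:,:2]; print('tube tail x',(q@xc).min(),'mid y',(q@yc).mean())
E
```

```text
toprow 155
160 274 357 0.31994697994910515
180 274 354 0.3195430904596018
200 275 357 0.3198429309178034
225 278 353 0.32149949546384443
end x -0.4867945019368695 TCP -0.42432732511436955 0.3523472898264874
0.32054530880789145 0.3785101878293682
0.3204468907122011 0.37859678796074503
tube tail x -0.46785788843678083 mid y 0.3515470362449694
```

jog_arm --targets '[[0.5, [-0.18, 4, 0.27], 0], [0.5, [-0.18, 8, 0.27], 0], [0.5, [-0.18, 10.2, 0.27], 0], [0.5, [-0.18, 11.25, 0.27], 0], [0.5, [-0.18, 11.25, 0.27], 0], [2.4, [-0.18, 11.25, 0.27], 0], [2.4, [-0.18, 11.25, 0.27], 0], [2.4, [-0.18, 9, 0.27], 0], [2.4, [-0.18, 5, 0.27], 0], [2.4, [-0.18, 0, 0.27], 0]]'

```text
time_s: 6.0
ee_pos: [0.4972, 0.2395, 0.1427]
eef_rot: [-1.572, 0.001, -0.434]
force: [0.5, 0.9, -0.2]
grip_width: 0.0238
```

```bash
python3 - <<'E'
from h import *
c=cam('wrist');save(c,'w3');o=tool()[1];print(o['ee_pos'],o['eef_rot'],o['force'])
W=cloud(c);xc=np.array([-np.cos(np.radians(65.1)),-np.sin(np.radians(65.1))]);yc=np.array([-xc[1],xc[0]])
hsv=cv2.cvtColor(c['img'],cv2.COLOR_RGB2HSV).astype(int)
X=W[...,:2]@xc+.4268;Y=W[...,:2]@yc-.350;Z=W[...,2]
wh=(hsv[...,1]<70)&(abs(X)<.06)&(abs(Y)<.012)&(Z>0)&(Z<.03)&(hsv[...,2]>120)
print('white',wh.sum(),X[wh].min(),X[wh].max(),Y[wh].mean(),np.percentile(Z[wh],[5,95]))
# lid outline in case yz
m=(abs(X)<.06)&(Y>.03)&(Y<.1)&(Z>.01)
for y in(.04,.05,.06,.07,.08): 
    k=m&(abs(Y-y)<.003); print(y,k.sum(),np.percentile(Z[k],[5,50,95]) if k.any() else'')
E
```

```text
[0.50028603 0.24082179 0.15216178] [-1.56280521 -0.0074486  -0.43428382] [0.89943137 1.83142262 8.6831791 ]
white 1726 -0.05999711535337382 0.046384026922496435 0.0002030609637932149 [0.01523806 0.02168919]
0.04 2369 [0.0265056  0.03201508 0.24005904]
0.05 3050 [0.03551739 0.04080004 0.24001014]
0.06 2646 [0.04433763 0.04823108 0.23961084]
0.07 4028 [0.05344944 0.0617963  0.22865458]
0.08 782 [0.05573564 0.05891689 0.06589927]
```

View pics/w3.png

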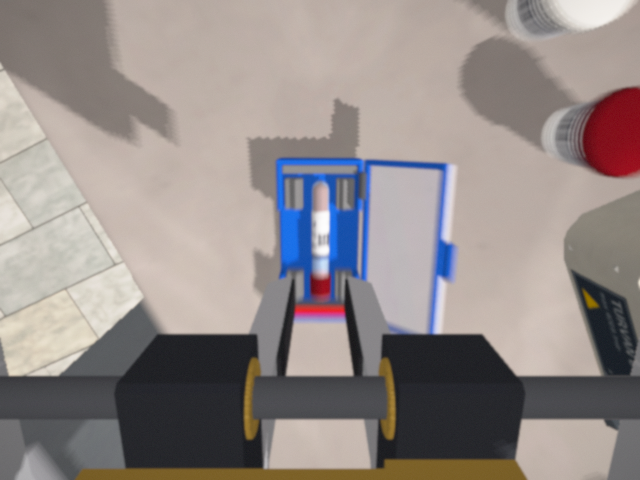

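Tube is in the case with its cap at the red bar (cap at (320,288), bar at (320,312)). The lid stands at about 2.44 rad. Next I'll turn the closed fingers 90° and move them behind the lid.

jog_arm --targets '[[0, [2, 0, 0], -1.57], [0, [5, 0, 0], -1.57], [0, [8, 0, 0], -1.57], [0, [11.5, 0, 0], -1.57], [0, [11.5, 0, 0], -1.57], [0, [11.5, 0, 0], -1.57], [0, [11.5, 0, 0], -1.57], [0, [11.5, 0, 0], -1.57], [0, [11.5, 0, 0], -1.57], [0, [11.5, 0, 0], -1.57]]'

```text
time_s: 7.05
ee_pos: [0.6024, 0.1914, 0.1425]
eef_rot: [-1.572, -0.001, 1.072]
force: [0.4, -0.9, 1.5]
grip_width: 0.0004
```

```bash
cat >>h.py <<'E'
XC=np.array([-.421,-.907]);YC=np.array([.907,-.421])
def cc():
    T,o=tool();p=T[:2,3];print('case xy z mm',np.round([(p@XC+.4268)*1e3,(p@YC-.350)*1e3,T[2,3]*1e3],1),'rot',np.round(o['eef_rot'],3),'F',np.round(o['force'],1),'w',o['grip_width'],'t',o['time_s'])
E
python3 -c "
from h import *
cc();go((.6015,.191,.064),(.421,.907))
W=np.load('/tmp/top.npz')['W'];m=(W[...,2]>.05)&(W[...,2]<.2)&(abs(W[...,1]-.05)<.12)&(W[...,0]>.6)&(W[...,0]<.75);P=W[m];print(np.percentile(P[:,0],[1,5,20,50]),np.percentile(P[:,1],[1,50,99]))
W=np.load('/tmp/top.npz')['W'];m=(W[...,2]>.2)&(W[...,0]>.5);P=W[m];print(P[:,0].min(),np.percentile(P[:,1],[1,50,99]))"
```

```text
case xy z mm [ -0.4 115.8 142.5] rot [-1.572e+00 -1.000e-03  1.072e+00] F [ 0.4 -0.9  1.5] w 0.00043588184600874694 t 7.05
shift [-0.08  7.85  0.07] -0.064 alt 3.077 q6 -0.8220911136765846
[0.6444421  0.65771355 0.66259201 0.66528168] [-0.06739197  0.04361011  0.16622805]
0.6693470570301858 [-0.65196587  0.00346462  0.71946206]
```

jog_arm --targets '[[0, [0, 4, 0], -0.064], [0, [0, 7.8, 0], -0.064], [0, [-0.1, 7.8, 1.5], -0.064], [0, [-0.2, 7.8, 3], -0.064], [0, [-0.3, 7.8, 4.2], -0.064], [0, [-0.35, 7.8, 5.2], -0.064], [0, [-0.4, 7.8, 6.2], -0.064], [0, [-0.4, 7.4, 6.7], -0.064], [0, [-0.4, 6.6, 6.8], -0.064], [0, [-0.4, 6.0, 6.9], -0.064]]'

```text
time_s: 8.05
ee_pos: [0.5399, 0.2214, 0.0825]
eef_rot: [-1.571, -0.0, 1.13]
force: [-0.3, -0.5, -0.1]
grip_width: 0.0008
```

```bash
python3 - <<'E'
from h import *
cc()
c=cam('scene');W=cloud(c);X=W[...,:2]@XC+.4268;Y=W[...,:2]@YC-.350;Z=W[...,2]
hsv=cv2.cvtColor(c['img'],cv2.COLOR_RGB2HSV).astype(int);bl=(hsv[...,0]>108)&(hsv[...,0]<125)&(hsv[...,1]>150)
m=bl&(abs(X)<.08)&(abs(Y)<.1)&(Z>.06);print(m.sum(),np.percentile(Y[m],[5,50,95]),np.percentile(Z[m],[5,95]))
m=bl&(abs(X)<.08)&(abs(Y)<.05)&(Z<.03)&(Z>.012);print(np.percentile(X[m],[1,99]),np.percentile(Y[m],[1,99]))
cv2.imwrite('pics/s2.png',cv2.resize(c['img'][200:380,180:420,::-1],None,fx=2.5,fy=2.5))
E
```

```text
case xy z mm [-1.3 46.5 82.5] rot [-1.571 -0.     1.13 ] F [-0.3 -0.5 -0.1] w 0.0007917665175760974 t 8.05
101 [0.02313984 0.02636328 0.03279594] [0.06234264 0.07227411]
[-0.0623719   0.05723097] [-0.04868542 -0.00595114]
```

View pics/s2.png

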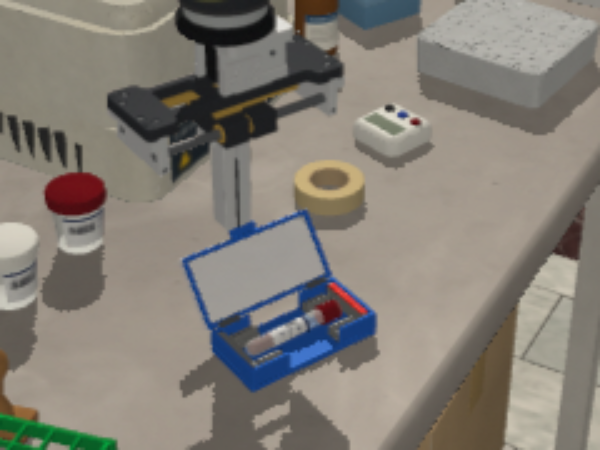

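jog_arm --targets '[[0, [0, -0.6, 0.1], 0], [0, [0, -0.8, 0.6], 0], [0, [0, -1.0, 1.2], 0], [0, [0, -1.1, 1.8], 0], [0, [0, -1.2, 2.4], 0], [0, [0, -1.2, 3.0], 0], [0, [0, -1.1, 3.6], 0], [0, [0, -1.0, 4.2], 0], [0, [0, -0.8, 4.8], 0], [0, [0, -0.4, 5.5], 0]]'

```text
time_s: 9.1
ee_pos: [0.4896, 0.245, 0.0859]
eef_rot: [-1.571, -0.001, 1.129]
force: [0.7, -0.5, 0.3]
grip_width: 0.0005
```

```bash
cat >>h.py <<'E'
def lookcase(n):
    c=cam('scene');W=cloud(c);X=W[...,:2]@XC+.4268;Y=W[...,:2]@YC-.350;Z=W[...,2]
    hsv=cv2.cvtColor(c['img'],cv2.COLOR_RGB2HSV).astype(int);bl=(hsv[...,0]>108)&(hsv[...,0]<125)&(hsv[...,1]>150)
    b=bl&(abs(X)<.12)&(abs(Y)<.14)
    for z0,z1 in((.0,.018),(.018,.026),(.026,.04),(.04,.06),(.06,.1)):
        m=b&(Z>z0)&(Z<z1)
        if m.sum()>10: print(z0,m.sum(),'X',np.percentile(X[m],[2,98])*1e3,'Y',np.percentile(Y[m],[2,98])*1e3,'Z',np.percentile(Z[m],[2,98])*1e3,cv2.minAreaRect((W[m][:,:2]*1e3).astype(np.float32)))
    cv2.imwrite('pics/'+n+'.png',cv2.resize(c['img'][200:380,180:420,::-1],None,fx=2.5,fy=2.5))
E
python3 - <<'E'
from h import *
np.set_printoptions(precision=1,suppress=True)
cc();lookcase('s3')
E
```

```text
case xy z mm [-1.5 -9.  85.9] rot [-1.6 -0.   1.1] F [ 0.7 -0.5  0.3] w 0.0004996402040072986 t 9.1
0.0 387 X [-61.5  51.8] Y [-72.2 -12.4] Z [ 2.6 17.6] ((460.17828369140625, 260.4352111816406), (118.64363098144531, 62.9014892578125), 66.30902099609375)
0.018 180 X [-61.6  56.5] Y [-72.   -8.5] Z [18.4 25.7] ((461.2113037109375, 258.75250244140625), (120.5560531616211, 64.50664520263672), 65.05239868164062)
0.026 61 X [-61.  55.] Y [-17.1  -9.4] Z [26.1 36.8] ((486.7131652832031, 247.92300415039062), (118.7892837524414, 8.757155418395996), 65.00959777832031)
0.04 17 X [-62.   56.6] Y [-25.  -15.6] Z [41.2 58.3] ((479.9962158203125, 250.4721221923828), (118.99767303466797, 9.576034545898438), 64.90192413330078)
0.06 86 X [-61.1  54.5] Y [-37.  -27.5] Z [63.4 86.5] ((469.51812744140625, 256.843017578125), (117.41971588134766, 11.876758575439453), 63.61119842529297)
```

View pics/s3.png

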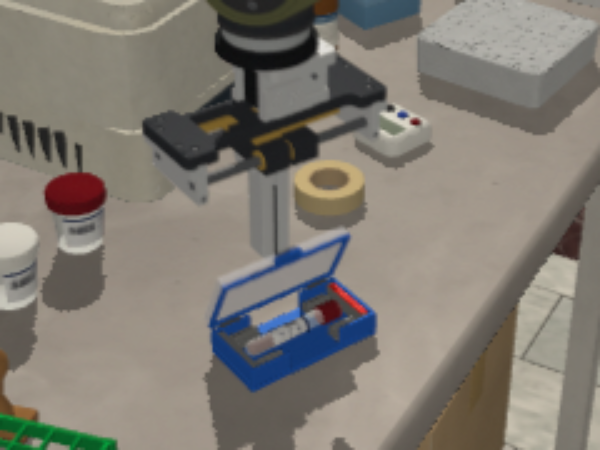

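jog_arm --targets '[[0, [0, -2.7, 0], 0], [0, [0, -2.7, 1.5], 0], [0, [0, -2.7, 2.6], 0], [0, [0, -1.9, 2.7], 0], [0, [0, -1.4, 3.3], 0], [0, [0, -0.9, 3.9], 0], [0, [0, -0.4, 4.3], 0], [0, [0, 0.1, 4.7], 0], [0, [0, 0.7, 5.0], 0], [0, [0, 1.3, 5.2], 0]]'

```text
time_s: 10.15
ee_pos: [0.4428, 0.2669, 0.0717]
eef_rot: [-1.57, 0.001, 1.129]
force: [-0.5, -0.2, 0.5]
grip_width: 0.0003
```

```bash
python3 - <<'E'
from h import *
np.set_printoptions(precision=1,suppress=True)
cc();lookcase('s4')
E
```

```text
case xy z mm [ -1.7 -60.8  71.7] rot [-1.6  0.   1.1] F [-0.5 -0.2  0.5] w 0.00032070693078494253 t 10.15
0.0 313 X [-61.5  51.1] Y [-72.  -20.5] Z [ 3.4 17.3] ((457.4216003417969, 261.1656494140625), (120.25228118896484, 58.22789001464844), 62.60693359375)
0.018 117 X [-61.5  56.9] Y [-72.2 -18.4] Z [18.2 25.3] ((447.2734375, 270.3938903808594), (127.29197692871094, 57.13750457763672), 47.671241760253906)
0.026 14 X [-62.2 -60. ] Y [-52.8 -13.4] Z [26.6 39.3] ((492.52032470703125, 309.36553955078125), (2.174100399017334, 42.34956741333008), 64.99810028076172)
0.04 67 X [-61.1  52.3] Y [-72.6 -60.3] Z [42.4 52.4] ((438.02752685546875, 270.9246520996094), (117.78667449951172, 16.499784469604492), 59.07429122924805)
```

jog_arm --targets '[[0, [0, 0.6, 0.2], 0], [0, [0, 1.2, 0.2], 0], [0, [0, 1.7, 0.2], 0], [0, [0, 2.0, 0.2], 0], [0, [0, 2.2, 0.2], 0], [0, [0, 2.2, 0.2], 0]]'

```text
time_s: 10.8
ee_pos: [0.4414, 0.268, 0.0524]
eef_rot: [-1.571, -0.0, 1.129]
force: [-11.8, -4.7, 27.5]
grip_width: 0.0005
```

jog_arm --targets '[[0, [0, -3, 0], 0], [8, [-2, -8, -1], 1.563], [8, [-5, -12, -2], 1.563], [8, [-5, -12, -2], 1.563], [8, [-5, -12, -2], 1.563], [8, [-5, -12, -2], 1.563], [8, [-5, -12, -2], 1.563], [8, [-5, -12, -2], 1.563], [8, [-5, -12, -2], 1.563], [8, [-5, -12, -2], 1.563]]'

```text
time_s: 11.8
ee_pos: [0.4381, 0.214, 0.1705]
eef_rot: [-1.571, -0.0, -0.227]
force: [-0.5, -0.3, -0.5]
grip_width: 0.0691
```

jog_arm --targets '[[8, [0, 0, 0], 0.15], [8, [0, 0, 0], 0.15], [8, [0, 0, 0], 0.15]]'

```text
time_s: 12.1
ee_pos: [0.438, 0.214, 0.1705]
eef_rot: [-1.571, -0.0, -0.366]
force: [-0.6, -0.4, -0.7]
grip_width: 0.0799
```

```bash
python3 - <<'E'
from h import *
np.set_printoptions(precision=1,suppress=True)
cc();c=cam('wrist');save(c,'w5');W=cloud(c);X=W[...,:2]@XC+.4268;Y=W[...,:2]@YC-.350;Z=W[...,2]
hsv=cv2.cvtColor(c['img'],cv2.COLOR_RGB2HSV).astype(int);bl=(hsv[...,0]>108)&(hsv[...,0]<125)&(hsv[...,1]>130)
b=bl&(abs(X)<.12)&(abs(Y)<.14)
for z0,z1 in((-.01,.025),(.025,.05),):
    m=b&(Z>z0)&(Z<z1)
    if m.sum()>10: print(z0,m.sum(),'X',np.percentile(X[m],[1,99])*1e3,'Y',np.percentile(Y[m],[1,99])*1e3,'Z',np.percentile(Z[m],[2,50,98])*1e3,cv2.minAreaRect((W[m][:,:2]*1e3).astype(np.float32)))
lookcase('s5')
E
```

```text
case xy z mm [ 48.3 -42.8 170.5] rot [-1.6 -0.  -0.4] F [-0.6 -0.4 -0.7] w 0.07987402404587018 t 12.1
0.025 153 X [-12.5  10.3] Y [-77.1 -71.3] Z [28.1 29.9 31.8] ((430.3368225097656, 271.853271484375), (23.136686325073242, 5.837949752807617), 65.45381164550781)
0.0 223 X [-61.5  53.3] Y [-72.1 -15.5] Z [ 2.8 17.5] ((444.5698547363281, 279.365234375), (129.35516357421875, 53.84913635253906), 38.58660888671875)
0.018 104 X [-61.8  54.4] Y [-72. -18.] Z [18.1 25.7] ((443.6477355957031, 278.88153076171875), (129.0967254638672, 54.10224914550781), 40.183372497558594)
0.026 41 X [-62.1  49.6] Y [-78.7 -22.5] Z [26.1 31.4] ((443.9446105957031, 281.845703125), (125.59857177734375, 49.82447814941406), 38.968017578125)
```

View pics/w5.png

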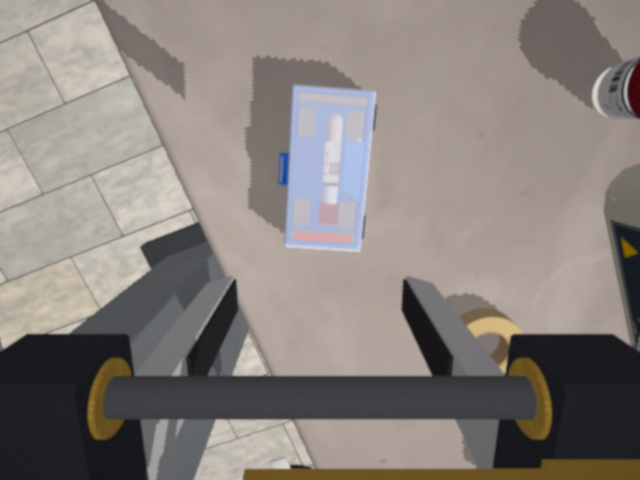

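Lid shut, tube visible inside with its cap at the red end; closed case corners are about (292,85), (376,92), (361,251), (286,247).

```bash
python3 - <<'E'
from h import *
c=cam('wrist')
P=np.array([ray(c['c2w'],c['camera_matrix'],u,v,.034)[:2] for u,v in((292,85),(376,92),(361,251),(286,247))]);print(P)
m=P.mean(0);ax=(P[2]+P[3]-P[0]-P[1])/2;print('centre',m,'len',np.linalg.norm(ax),'wid',np.linalg.norm(P[1]-P[0]),np.linalg.norm(P[2]-P[3]),'ang',np.degrees(np.arctan2(*ax[::-1])),'case',(m@XC+.4268),m@YC-.35)
ax/=np.linalg.norm(ax); g=m+.048*ax; print(g); go((*g,.06),(-ax[1],ax[0]))
E
```

```text
[[0.45880097 0.32360487]
 [0.51252979 0.29790384]
 [0.46338722 0.19124978]
 [0.40979702 0.21542167]]
centre [0.46112875 0.25704504] len 0.11809718723605625 wid 0.05955945638560937 0.05878936554297787 ang -114.55287600544622 case -0.00047505431318661806 -0.03997218570865757
[0.44118317 0.21338529]
shift [ 0.32 11.06  0.05] 0.061 alt -3.081 q6 0.7471556317840914
```

jog_arm --targets '[[8, [0.32, 4, -0.1], 0.061], [8, [0.32, 8, -0.1], 0.061], [8, [0.32, 11.5, -0.1], 0.061], [8, [0.32, 14, -0.1], 0.061], [8, [0.32, 14.9, -0.1], 0.061], [5, [0.32, 14.9, -0.1], 0.061], [5, [0.32, 14.9, -0.1], 0.061], [5, [0.32, 14.9, -0.1], 0.061], [5, [0.32, 14.9, -0.1], 0.061], [5, [0.32, 14.9, -0.1], 0.061]]' --grip_force 8

```text
time_s: 13.25
ee_pos: [0.4411, 0.2122, 0.0226]
eef_rot: [-1.57, -0.001, -0.431]
force: [-0.8, -0.9, 7.6]
grip_width: 0.06
```

jog_arm --targets '[[5, [0, -1.5, 0.3], 0], [5, [0, -2.9, 0.8], 0], [5, [0, -4.2, 1.5], 0], [5, [0, -5.4, 2.4], 0], [5, [0, -6.5, 3.4], 0], [5, [0, -7.5, 4.6], 0], [5, [0, -8.3, 5.9], 0], [5, [0, -9.0, 7.3], 0], [5, [0, -9.4, 8.8], 0], [5, [0, -9.7, 10.2], 0]]'

```text
time_s: 14.25
ee_pos: [0.4833, 0.3051, 0.119]
eef_rot: [-1.571, 0.0, -0.431]
force: [-0.8, -0.1, -3.8]
grip_width: 0.0597
```

```bash
python3 - <<'E'
from h import *
np.set_printoptions(precision=1,suppress=True)
cc();lookcase('s6')
E
```

```text
case xy z mm [-53.4 -40.1 119. ] rot [-1.6  0.  -0.4] F [-0.8 -0.1 -3.8] w 0.05966277610777056 t 14.25
0.018 12 X [-111.1  -93. ] Y [-71.6 -68.8] Z [19.5 25.8] ((476.25030517578125, 361.7415466308594), (19.43429183959961, 2.9716813564300537), 65.49574279785156)
0.026 41 X [-112.1  -80.7] Y [-71.8 -67.8] Z [26.6 39.9] ((474.39825439453125, 357.0802001953125), (33.84440994262695, 4.5286712646484375), 65.314208984375)
0.04 75 X [-103.6  -69.9] Y [-72.2 -58.7] Z [40.3 59.4] ((475.2432556152344, 346.0857849121094), (35.937931060791016, 16.781394958496094), 70.83251190185547)
0.06 84 X [-91.7 -46.1] Y [-78.1 -54.6] Z [61.3 99. ] ((466.8821105957031, 330.4355773925781), (48.49136734008789, 20.92491912841797), 74.51402282714844)
```

View pics/s6.png

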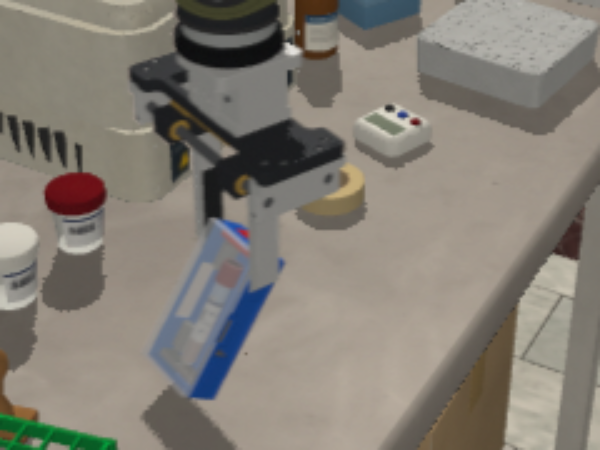

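jog_arm --targets '[[5, [0, -2, 0], 0], [5, [0.5, -5, -1], -0.03], [5, [1.5, -8, -3.2], -0.06], [5, [3, -8, -6.5], -0.1], [5, [4.8, -8, -10.4], -0.14], [5, [6.6, -8, -14.3], -0.18], [5, [8.4, -8, -18.2], -0.22], [5, [10.2, -8, -22.1], -0.26], [5, [12, -8, -26], -0.3], [5, [13.8, -8, -29.9], -0.326]]' --grip_force 20

```text
time_s: 15.3
ee_pos: [0.4827, -0.0265, 0.1986]
eef_rot: [-1.571, 0.0, -0.104]
force: [0.8, 0.1, -3.9]
grip_width: 0.0599
```

```bash
python3 -c "
from h import *
cc();go((.484,-.362,.2),(.9945,-.105));print(tool()[0])"
```

```text
case xy z mm [247.7  99.  198.6] rot [-1.571  0.    -0.104] F [ 0.8  0.1 -3.9] w 0.05991385524332792 t 15.3
shift [  3.61  -0.14 -33.35] 0.001 alt -3.14 q6 -0.026799343896540418
[[ 9.94615344e-01 -1.07355970e-04  1.03635452e-01  4.82707417e-01]
 [-1.03635463e-01 -1.03311728e-04  9.94615343e-01 -2.65481176e-02]
 [-9.60711372e-05 -9.99999989e-01 -1.13881315e-04  1.98589901e-01]
 [ 0.00000000e+00  0.00000000e+00  0.00000000e+00  1.00000000e+00]]
```

jog_arm --targets '[[5, [0.4, 0, -4], 0], [5, [0.8, 0, -8], 0], [5, [1.2, 0, -12], 0], [5, [1.7, 0, -16], 0], [5, [2.1, 0, -20], 0], [5, [2.6, 0, -24], 0], [5, [3.0, 0, -28], 0], [5, [3.4, 0, -31.5], 0], [5, [3.6, 0, -33.3], 0], [5, [3.6, 0, -33.3], 0]]'

```text
time_s: 16.3
ee_pos: [0.4832, -0.3616, 0.1978]
eef_rot: [-1.571, 0.001, -0.108]
force: [0.1, 0.5, -3.3]
grip_width: 0.0595
```

```bash
cat >>h.py <<'E'
TC=np.array([.494,-.2645]);XT=np.array([.9945,-.105]);WT=np.array([.105,.9945])
def tt():
    T,o=tool();p=T[:2,3]-TC;print('tray x,w,z mm',np.round([p@XT*1e3,p@WT*1e3,T[2,3]*1e3],1),'rot',np.round(o['eef_rot'],3),'F',np.round(o['force'],1),'w',round(o['grip_width'],4),'t',o['time_s'])
def looktray(n,name='scene'):
    c=cam(name);W=cloud(c);X=(W[...,:2]-TC)@XT;Y=(W[...,:2]-TC)@WT;Z=W[...,2]
    hsv=cv2.cvtColor(c['img'],cv2.COLOR_RGB2HSV).astype(int);bl=(hsv[...,0]>108)&(hsv[...,0]<125)&(hsv[...,1]>150)
    m=bl&(abs(X)<.1)&(abs(Y)<.2)&(Z>.035)&(Z<.25)
    for z in range(40,240,10):
        k=m&(Z*1e3>=z)&(Z*1e3<z+10)
        if k.sum()>4: print(z,k.sum(),'x',np.round(np.percentile(X[k],[2,98])*1e3),'w',np.round(np.percentile(Y[k],[2,98])*1e3))
    if n: cv2.imwrite('pics/'+n+'.png',cv2.resize(c['img'][100:280,260:500,::-1],None,fx=2.5,fy=2.5))
E
python3 -c "
from h import *
tt();looktray('s7')"
```

```text
tray x,w,z mm [ -0.5 -97.7 197.8] rot [-1.571e+00  1.000e-03 -1.080e-01] F [ 0.1  0.5 -3.3] w 0.0595 t 16.3
90 6 x [-20.  24.] w [-54. -42.]
100 13 x [-32.   8.] w [-57. -34.]
110 6 x [-31. -29.] w [-59. -42.]
120 11 x [-32. -25.] w [-76. -48.]
130 8 x [-31. -26.] w [-78. -52.]
150 9 x [-37. -23.] w [-97. -56.]
160 10 x [-39. -23.] w [-100.  -64.]
170 5 x [-31. -28.] w [-97. -81.]
```

jog_arm --targets '[[5, [0, 2.5, 0], 0], [5, [0, 4.2, 0], 0], [5, [0, 4.95, 0], 0], [5, [0, 4.9, 0.7], 0], [5, [0, 4.75, 1.5], 0], [5, [0, 4.7, 2.4], 0], [5, [0, 4.65, 3.4], 0], [5, [0, 4.7, 4.4], 0], [5, [0, 4.75, 5.4], 0]]' --grip_force 7

```text
time_s: 17.25
ee_pos: [0.4903, -0.3049, 0.1523]
eef_rot: [-1.571, -0.001, -0.105]
force: [-1.9, -0.6, 2.2]
grip_width: 0.06
```

```bash
python3 -c "
from h import *
tt();looktray('s8')"
```

```text
tray x,w,z mm [  0.5 -40.6 152.3] rot [-1.571e+00 -1.000e-03 -1.050e-01] F [-1.9 -0.6  2.2] w 0.06 t 17.25
50 7 x [-29. -28.] w [-46. -30.]
70 9 x [-31. -22.] w [-56. -29.]
80 6 x [-31. -27.] w [-50. -36.]
110 13 x [-37. -22.] w [-58. -25.]
120 7 x [-30. -25.] w [-53. -35.]
160 11 x [-21.  29.] w [-62. -44.]
```

jog_arm --targets '[[5, [0, 0.1, 1.0], 0], [5, [0, 0.1, 1.9], 0], [5, [0, 0.25, 2.9], 0], [5, [0, 0.45, 3.8], 0], [5, [0, 1.05, 5.6], 0], [5, [0, 1.95, 7.3], 0], [5, [0, 3.1, 8.85], 0], [5, [0, 4.5, 10.1], 0], [5, [0, 5.3, 10.7], 0], [5, [0, 6.1, 11.15], 0]]'

```text
time_s: 18.3
ee_pos: [0.5016, -0.1942, 0.0892]
eef_rot: [-1.57, 0.001, -0.105]
force: [-0.2, 2.2, 0.7]
grip_width: 0.0598
```

```bash
python3 -c "
from h import *
tt();looktray('s9')"
```

```text
tray x,w,z mm [ 0.2 70.7 89.2] rot [-1.57e+00  1.00e-03 -1.05e-01] F [-0.2  2.2  0.7] w 0.0598 t 18.3
50 7 x [-28.  -5.] w [-28. -12.]
60 13 x [-31. -25.] w [-22.   9.]
70 25 x [-38. -27.] w [-23.  38.]
80 11 x [-38. -28.] w [-18.  43.]
90 6 x [-31. -29.] w [ 8. 27.]
100 42 x [-30.  27.] w [70. 86.]
110 18 x [-29.  29.] w [70. 85.]
120 20 x [-25.  28.] w [69. 78.]
```

View pics/s9.png

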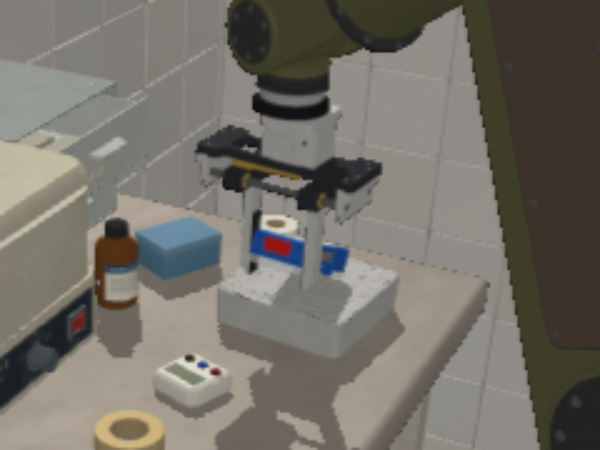

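jog_arm --targets '[[5, [0, 0.7, 0.3], 0], [5, [0, 1.4, 0.6], 0], [5, [0, 2.0, 0.7], 0], [5, [0, 2.5, 0.8], 0], [5, [0, 2.6, 0.8], 0], [5, [0, 2.6, 0.8], 0]]' --grip_force 5

```text
time_s: 18.95
ee_pos: [0.5024, -0.1872, 0.0639]
eef_rot: [-1.571, 0.001, -0.106]
force: [0.1, 0.7, -2.3]
grip_width: 0.0601
```

```bash
python3 -c "
from h import *
tt();looktray('')
print('top');looktray('','top')"
```

```text
tray x,w,z mm [ 0.2 77.8 63.9] rot [-1.571e+00  1.000e-03 -1.060e-01] F [ 0.1  0.7 -2.3] w 0.0601 t 18.95
50 5 x [-36. -27.] w [-19.  30.]
60 27 x [-37.  -5.] w [-21.  68.]
70 59 x [-31.  29.] w [-22.  95.]
80 38 x [-31.  30.] w [-11.  94.]
90 44 x [-28.  29.] w [54. 93.]
top
```

jog_arm --targets '[[5, [0, 0, 0.5], 0], [5, [0, 0, 1.0], 0], [5, [0, 0, 1.5], 0], [5, [0, 0.3, 1.5], 0], [5, [0, 0.6, 1.5], 0], [5, [0, 0.9, 1.5], 0], [5, [0, 1.2, 1.5], 0], [5, [0, 1.2, 1.5], 0]]' --grip_force 6

```text
time_s: 19.85
ee_pos: [0.5039, -0.1722, 0.0516]
eef_rot: [-1.571, 0.001, -0.106]
force: [-0.3, -0.2, -3.8]
grip_width: 0.0599
```

```bash
python3 -c "
from h import *
tt();looktray('')"
```

```text
tray x,w,z mm [ 0.2 92.8 51.6] rot [-1.571e+00  1.000e-03 -1.060e-01] F [-0.3 -0.2 -3.8] w 0.0599 t 19.85
50 53 x [-37.  25.] w [ -1. 109.]
60 45 x [-32.  28.] w [ -4. 111.]
70 50 x [-30.  30.] w [ 11. 109.]
80 73 x [-30.  28.] w [ 34. 109.]
```

jog_arm --targets '[[5, [0, 0.3, 0], 0], [5, [0, 0.6, 0], 0], [5, [0, 0.8, 0], 0], [5, [0, 0.8, 0], 0]]'

```text
time_s: 20.3
ee_pos: [0.5042, -0.1723, 0.0443]
eef_rot: [-1.571, -0.0, -0.106]
force: [-1.7, 0.2, 2.4]
grip_width: 0.06
```

```bash
python3 -c "
from h import *
tt();looktray('')"
```

```text
tray x,w,z mm [ 0.5 92.8 44.3] rot [-1.571 -0.    -0.106] F [-1.7  0.2  2.4] w 0.06 t 20.3
50 62 x [-36.  27.] w [  6. 110.]
60 30 x [-31.  27.] w [ -2. 112.]
70 85 x [-30.  29.] w [ 27. 110.]
```

jog_arm --targets '[[8, [0, 0, 0], 0], [8, [0, 0, 0], 0], [8, [0, 0, 0], 0], [8, [0, -2, 0], 0], [8, [0, -6, 0], 0], [8, [0, -10, -2], 0], [8, [0, -13, -5], 0], [8, [0, -14, -9], 0], [8, [0, -14, -10], 0], [8, [0, -14, -10], 0]]'

```text
time_s: 21.35
ee_pos: [0.4931, -0.2725, 0.1836]
eef_rot: [-1.571, 0.001, -0.108]
force: [0.1, 0.8, -0.3]
grip_width: 0.0801
```

```bash
python3 - <<'E'
from h import *
tt();c=cam('wrist');save(c,'w10');W=cloud(c);X=(W[...,:2]-TC)@XT*1e3;Y=(W[...,:2]-TC)@WT*1e3;Z=W[...,2]*1e3
m=(abs(X)<60)&(Z>66)&(Z<85)&(abs(Y)<130)
P=np.c_[X[m],Y[m]].astype(np.float32);print('case top',len(P),cv2.minAreaRect(P),np.percentile(Z[m],[5,50,95]))
hsv=cv2.cvtColor(c['img'],cv2.COLOR_RGB2HSV).astype(int)
t=(Z>34)&(Z<50)&(abs(X)<95)&(abs(Y)<95);P=np.c_[X[t],Y[t]].astype(np.float32);print('tray',cv2.minAreaRect(P),P.min(0),P.max(0),np.percentile(P,[1,99],axis=0))
E
```

```text
tray x,w,z mm [ -0.   -8.  183.6] rot [-1.571e+00  1.000e-03 -1.080e-01] F [ 0.1  0.8 -0.3] w 0.0801 t 21.35
case top 16266 ((-0.11359977722167969, 46.98027038574219), (120.90972900390625, 60.170997619628906), 89.98075103759766) [75.88824769 77.23481686 78.4722857 ]
tray ((-0.3366546630859375, -0.1574249267578125), (153.80099487304688, 154.424560546875), 0.3508329689502716) [-77.559006 -77.530655] [76.64547 77.019  ] [[-75.44795326 -74.87349228]
 [ 74.67983521  75.14523163]]
```

View pics/w10.png

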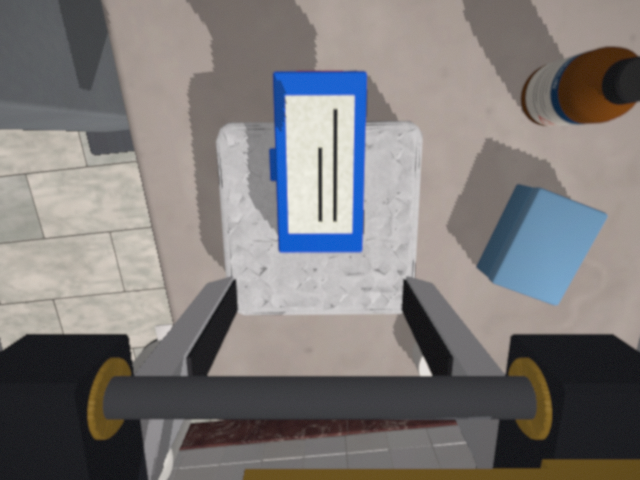

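jog_arm --targets '[[8, [0, 4, 3.4], 0], [8, [0, 8, 3.4], 0], [8, [0, 11, 3.4], 0], [8, [0, 12, 3.4], 0], [5, [0, 12, 3.4], 0], [5, [0, 12, 3.4], 0], [5, [0, 12, 3.4], 0], [5, [0, 12, 3.4], 0], [5, [0, 11.7, 3.4], 0], [5, [0, 11.4, 3.4], 0]]' --grip_force 30

```text
time_s: 22.4
ee_pos: [0.497, -0.2378, 0.0703]
eef_rot: [-1.571, 0.0, -0.106]
force: [0.6, -0.2, -4.3]
grip_width: 0.0632
```

jog_arm --targets '[[5, [0, 0, -0.8], 0], [5, [0, 0, -1.8], 0], [5, [0, 0, -2.8], 0], [5, [0, 0, -3.8], 0], [5, [0, 0, -4.7], 0], [5, [0, 0, -4.7], 0], [5, [0, 0.3, -4.7], 0], [5, [0, 0.5, -4.7], 0], [5, [0, 0.6, -4.7], 0]]'

```text
time_s: 23.3
ee_pos: [0.4922, -0.2842, 0.0644]
eef_rot: [-1.571, 0.0, -0.105]
force: [-5.8, 3.4, 13.6]
grip_width: 0.0636
```

jog_arm --targets '[[8, [0, 0, 0], 0], [8, [0, 0, 0], 0], [8, [0, 0, 0], 0], [8, [0, -2, 0], 0], [8, [0, -6, 0], 0], [8, [0, -10, -2], 0], [8, [0, -12, -5], 0], [8, [0, -12, -5], 0], [8, [0, -12, -5], 0], [8, [0, -12, -5], 0]]'

```text
time_s: 24.3
ee_pos: [0.4867, -0.3333, 0.1828]
eef_rot: [-1.57, 0.002, -0.105]
force: [-0.3, 0.1, -0.0]
grip_width: 0.0799
```

```bash
python3 - <<'E'
from h import *
tt();c=cam('wrist');save(c,'w11');W=cloud(c);X=(W[...,:2]-TC)@XT*1e3;Y=(W[...,:2]-TC)@WT*1e3;Z=W[...,2]*1e3
m=(abs(X)<60)&(Z>66)&(Z<85)&(abs(Y)<130)
P=np.c_[X[m],Y[m]].astype(np.float32);print('case top',len(P),cv2.minAreaRect(P),np.percentile(Z[m],[2,50,98]))
# bystanders: before/after difference in top view
a=np.load('/tmp/top.npz')['img'].astype(int);t=cam('top');save(t,'t11')
E
```

```text
tray x,w,z mm [ -0.  -69.2 182.8] rot [-1.57   0.002 -0.105] F [-0.3  0.1 -0. ] w 0.0799 t 24.3
case top 17008 ((1.7359905242919922, 0.5614013671875), (120.65213775634766, 60.25144958496094), 89.5169906616211) [75.45838999 77.23738234 78.79272223]
```

```bash
python3 - <<'E'
from h import *
tt();c=cam('wrist');W=cloud(c);X=(W[...,:2]-TC)@XT*1e3;Y=(W[...,:2]-TC)@WT*1e3;Z=W[...,2]*1e3
m=(abs(X-1.7)<28)&(Z>66)&(Z<85)&(abs(Y)<58)
A=np.c_[X[m],Y[m],np.ones(m.sum())];print('plane dz/dx,dz/dw,z0',np.linalg.lstsq(A,Z[m],rcond=None)[0])
hs=cv2.cvtColor(c['img'],cv2.COLOR_RGB2HSV).astype(int);k=(abs(X)<25)&(abs(Y)<50)&(hs[...,2]>180)&(hs[...,1]<60)&(Z>66);print('white label px',k.sum())
a=cv2.imread('pics/top.png');b=cv2.imread('pics/t11.png')
for n,(u,v) in dict(tape=(307,242),timer=(352,243),cup=(243,180),white=(208,178),bottle=(402,184),slide=(445,193),stamp=(164,213),roll=(484,224),tube=(326,280),oldcase=(243,247)).items():
    s=np.s_[v-18:v+18,u-18:u+18]; g0,g1=[cv2.cvtColor(i[s],6).astype(np.float32) for i in(a,b)]
    print(n,'diff %.1f'%abs(g0-g1).mean(),'shift px',np.round(cv2.phaseCorrelate(g0,g1)[0],2))
E
```

```text
tray x,w,z mm [ 1.000e-01 -6.920e+01  1.831e+02] rot [-1.57   0.002 -0.105] F [ 0.5 -0.3 -0.2] w 0.08 t 24.4
plane dz/dx,dz/dw,z0 [ 1.64455598e-03 -5.51425217e-04  7.72863406e+01]
white label px 8550
tape diff 8.8 shift px [0.13 0.01]
timer diff 9.0 shift px [0.08 0.03]
cup diff 7.2 shift px [0.04 0.02]
white diff 8.7 shift px [-0.05  0.02]
bottle diff 7.6 shift px [-0.04 -0.13]
slide diff 7.5 shift px [ 0.06 -0.04]
stamp diff 8.1 shift px [ 0.02 -0.03]
roll diff 43.5 shift px [-0.47 -0.42]
tube diff 18.7 shift px [15.68 -6.68]
oldcase diff 48.9 shift px [-16.77  11.16]
```

```bash
python3 - <<'E'
from h import *
a=cv2.imread('pics/scene.png');b=cam('scene')['img'][...,::-1]
s=np.s_[178:204,356:384];g0,g1=[cv2.cvtColor(np.ascontiguousarray(i[s]),6).astype(np.float32) for i in(a,b)]
print('roll',abs(g0-g1).mean(),cv2.phaseCorrelate(g0,g1)[0]);tt();print(ctrl.hand_in())
E
```

```text
roll 12.17033 (-0.0012396308289179814, 0.7532474826007576)
tray x,w,z mm [  0.3 -69.5 183.5] rot [-1.57e+00  1.00e-03 -1.05e-01] F [-0.1 -0.8 -0.1] w 0.0803 t 24.5
the job is handed in; nothing more can be done
None
```

The job is done and handed in at 24.5 s. The closed case lies upside down, label up, in the middle of the grey tray with the tube inside.

I put the tube in with its cap at the red end and pushed the lid shut. I then gripped the case at its red end and let it swing in the pads. With its other end on the tray, I tipped it over, then regripped it and set it in the middle.

**Last checks:**
- **Position:** the case sits about 2 mm from the tray centre and lies flat to within 0.1°. The label panel faces up, and the gripper is clear and touching nothing.
- **Lid and tube:** I saw the lid shut with the tube inside, cap at the red end, just before the turn-over. At the end I only know the lid is shut from the case's measured height and flatness, since the upside-down case hides the lid and tube.
- **Bystanders:** seven of the eight show no movement between the first and last top views. The label roll was blocked from above by the arm. The scene view shows it 0.75 px off, which I put down to noise and shadow, so that one is less certain.

**What went differently than planned:**
- Pushing the lid slid the case about 4 cm along the worktop before I changed to pressing from above.
- The second grip on the case read 63 mm wide instead of 60. I put this down to the hinge and did not look further.
- The viewer refused my final picture because the 12-picture limit was reached, so the final state was checked by numbers only.

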